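# Load the swatch wheel and hold the spring bolt open

### The job

Slide the nail swatch wheel, hub upward, over the upright post of the painting stand and let go of it: it will come to rest on the nose of the spring bolt. Then take the bolt by its upright grip and draw it out against its spring until the grip stands level with the line across the base plate, so that the wheel drops fully home on the post's shoulder. The bolt brakes the wheel as soon as it springs back, so finish while still holding the grip at the line, for me to turn the wheel by hand; leave the other things on the table where they are.

Things in the scene. Friction and masses are not known exactly. Their poses are not given: they have to be found in the camera images.
- wheel_mid (a point): Middle of the swatch wheel, on its axis, 23 mm above its flat underside; z up along the bore. A white plastic tube (hub: 30 mm outside diameter, 20.4 mm bore open at both ends, 46 mm tall, about 80 g) with twelve nail-shaped petals, 4 mm thick, spreading at its foot to 84 mm diameter. It lies on its petals, hub upright; grip the hub across, above the petals.
- stand: The fixed painting stand; origin on the table under the post's axis, z up, -x the level direction in which the bolt is drawn. White base plate 190x80 mm, top 10 mm above the table, from 42 mm behind the post to 148 mm ahead of it (-x). Between post and grip an aluminium bolt guide, 52 to 76 mm from the post's axis, 36 mm wide, top 36 mm above the table.
- post_top (a point): Centre of the top of the stand's upright steel post, 76 mm above the table. 18 mm diameter, the top 7 mm tapering to 9 mm.
- shoulder (a point): Centre of the flat shoulder (27 mm diameter) at the post's foot, 14 mm above the table: the wheel's underside sits on it when fully home. The sprung-in bolt's nose reaches to 24 mm from the post's axis, its top 29 mm above the table, so the wheel stops there, 15 mm short of home. The petals clear the nose when the bolt is drawn about 20 mm.
- grip (a point): Point on the axis of the bolt's grip at the height to grip it, 53 mm above the table (as yet 100 mm from the post's axis; moves with the bolt). The grip is an upright ribbed metal peg, 16 mm diameter, standing from 29 to 73 mm above the table on a black carriage 20 mm long and 22 mm wide; 16 mm are free between the peg and the bolt guide.
- mark_line (a point): Point on the base plate, under the path of the grip's axis, on the thin dark cross line that is the mark: 125 mm from the post's axis, 10 mm above the table. The line shows on both sides of the carriage, whose small pointers are level with the grip's axis.
- bolt (a joint): How far the spring bolt is drawn out, in m: 0 sprung in, 0.025 with the grip level with the line, 0.036 at its end stop. The spring pulls it back with about 4 N at 0 and 7 N at the line.
- polish_pale: Nail polish bottle with a gold cap, 27x34x82 mm, near the basket; origin at the centre of its underside. Bystander.
- dish: Small clear faceted glass dish, 52x52x21 mm; origin at the centre of its underside. Bystander.
- pigment_pot: Small round pot with a white ribbed lid, 32 mm diameter, 23 mm tall; origin at the centre of its underside. Bystander.
- buffer: Lilac buffer block, 26x93x25 mm; origin at the centre of its underside. Bystander.

How it is judged (in metres and radians):
On the way:
1. the wheel is on the post, let go, resting on the nose of the sprung-in bolt (horizontal distance between wheel_mid and shoulder below 0.004 m and z of wheel_mid in the frame of shoulder between 0.033 and 0.043 m and angle between wheel_mid's own z axis and vertical below 0.12 rad and value of joint bolt below 0.004 m and contact force between the fingers and wheel below 0.1 N), for 0.3 s.
At the end, for the whole second after the job is handed in: The fingers hold the bolt's grip still with the bolt drawn 25 mm, within 4 mm (grip level with the line); the wheel stands upright on the post, fully home on the shoulder (within 2.5 mm), at rest and touched by neither robot nor bolt (value of joint bolt between 0.021 and 0.029 m and velocity of joint bolt between -0.01 and 0.01 m/s and contact force between the fingers and bolt above 2 N and contact force between wheel and bolt below 0.2 N and contact force between each of the arm, the fingers and wheel below 0.1 N and horizontal distance between wheel_mid and shoulder below 0.004 m and z of wheel_mid in the frame of shoulder below 0.0255 m and angle between wheel_mid's own z axis and vertical below 0.08 rad and linear speed of wheel below 0.02 m/s); the arm keeps its last pose, push and grip.
It fails at once if the polish bottle is pushed away or tipped (distance of polish_pale from where it was at the start of the episode above 0.02 m or angle between polish_pale's own z axis and vertical above 0.4 rad).
It fails at once if the dish is pushed away (distance of dish from where it was at the start of the episode above 0.02 m).
It fails at once if the pigment pot is pushed away (distance of pigment_pot from where it was at the start of the episode above 0.02 m).
It fails at once if the buffer block is pushed away (distance of buffer from where it was at the start of the episode above 0.02 m).
It also fails if it takes over 48 s, if anything falls off the work surface, if the arm or the gripper's body presses on something with over 40 N, if the wrist force passes 120 N, or if a joint passes its speed limit or range.

### The arm

A 6-joint arm with a two-finger parallel gripper is mounted at the origin on the work surface; the furniture and walls round the work are solid. World frame = base frame: x ahead of the robot, y to its left, z up, the work surface at z = 0. Lengths are in m, angles in degrees, forces in N, time in s.
With the tool pointing down it reaches from about 0.25 to 0.725 m from the base axis. Payload 9.7 kg.
Tool frame: the origin (TCP) lies at the centre of the arm's flange, where the gripper is bolted on; the fingertips stand 173 mm ahead of it and the grasp point (between the pads) lies 155 mm ahead of it; z points along the fingers, y is the line along which they close (so a half turn about z gives the same grasp; the last joint's range is limited). The gripper opens to 85 mm and grips with 20 to 120 N. Pads are 22 mm wide; open, the fingers measure 114 mm over their backs; the gripper's body (76 mm by 85 mm) begins 54 mm behind the grasp point. The pads swing forward as they close: fully open they stand 13 mm farther back than shut.
Start: joints at [-69.328, 4.979, 10.078, 95.1, 0, 90], TCP at [0.194, -0.515, 0.405] pointing down, gripper open.
Joint ranges: [-179.16, 179.16], [-48.56, 103.87], [-65.8, 70.77], [-126.05, 130.52], [-82.76, 87.17], [-180, 180]. Speed limits (degrees/s): [127.2, 127.2, 147.25, 180, 180, 180].

### API

Orientations are given as [roll, pitch, yaw] about the fixed x, y, z axes, in that order (R = Rz(yaw) Ry(pitch) Rx(roll)).
In Python, from workcell import monitor, camera, get_calibration, bot gives the robot as it stands.
- The arm moves only by the tool carry_out, never from a script. Its argument "targets" is text: rows parted by semicolons, each of 7 numbers parted by spaces: the shift along the tool's x, y, z in units of 0.04 m (1.0 is 0.04 m), then the turn, a rotation vector about the tool's x, y, z in units of 0.1 rad (1.0 is 0.1 rad), then the opening, from -1 (shut) to 1 (fully open), so that 0 is half open. A call has exactly 8 rows; each row shifts and turns the commanded pose from where the row before left it, along the tool's axes as they then stand; what a row does not reach is not made up. A row lasts 1/12 s, in which the tool goes at most 41.7 mm and 7.16 degrees, less where a joint would pass 70% of its speed; a pose out of reach is approached as far as the arm can. A call with a number of a shift or a turn outside -1 to 1 is refused whole. A call with a gripper value outside its range is refused whole. The fingers move at their own pace and stop on an object; "newtons" is the grip in N (left out, the last holds). Time passes only in rows, so rows that do not move let the fingers close, or fill a call up. It gives the time, the measured TCP pose, the force, the opening and the grip force at its end, in the units of the state.
- monitor.get_obs(): the state, without advancing time (a new reading comes with each control period).
- camera(name): name is "scene" or "top"; returns the picture (400x640x3 uint8, red, green, blue); there is no depth.
- get_calibration(name): a dict with "fx", "fy", "cx", "cy" (pixels), "view" (4x4, takes a point from world to camera coordinates). Camera axes: x right, y down, z forward; pixel columns grow to the right and rows downward; lengths in m; the calibration is good to about 2 mm. A picture is of the moment at which its call begins. get_calibration takes no time and is no camera call.
- bot.job_done(): hands the job in; it is judged then, once.
The state is a dict: "time": time; "q": joint angles; "qd": joint speeds; "joint_efforts": joint torques, N m; "ee_pos": TCP position; "tcp_rot": TCP orientation; "wrist_force": force on the tool from outside, world axes, zero at the start; "torque": the same for the moment, N m; "opening": finger opening in m; "grasp_force": force on a finger pad.
Only numpy, scipy, OpenCV 4.12 (cv2) and the standard library are available. Lean on these libraries where they do the work, as an engineer would, in place of code of your own. Each camera call takes 0.05 s, during which the arm holds its last target. There are 200 camera calls.

## Working session

There is one attempt and no reset: what is moved stays moved. The work goes in short steps, Python scripts to look and compute and a tool call to move; the robot and the scene stay as the last step left them, time stands still between calls to the robot, and variables do not carry over. Pictures are saved under pics/ and viewed, at most 10 in all, crops included, and the job is handed in when it is done.

Besides the shell and the picture viewer there is one more tool, called after "Emit:" by a JSON object that holds its "method" and its "body", one argument or row to a line. carry_out: Moves the arm, as the interface text tells. Shifts and turns lie within -1 to 1; 1 stands for 0.04 m of shift or 0.1 rad of turn. Its arguments: {"type":"object","properties":{"targets":{"type":"string"},"newtons":{"type":"number"}},"required":["targets"]}

```bash
mkdir -p pics; python3 - <<'E'
from workcell import monitor,camera,get_calibration
import cv2,numpy as np
for n in("scene","top"):
    cv2.imwrite(f"pics/{n}0.png",camera(n)[...,::-1])
    c=get_calibration(n);print(n,c["fx"],c["fy"],c["cx"],c["cy"]);print(np.round(c["view"],4))
o=monitor.get_obs();print(o)
E
```

```text
scene 442.8783439659384 442.8783439659384 311.1521209410701 202.93709315099818
[[-0.759  -0.6509 -0.0153  0.3223]
 [-0.4568  0.5491 -0.6999  0.2771]
 [ 0.4639 -0.5243 -0.7141  0.6651]
 [ 0.      0.      0.      1.    ]]
top 497.43146909620793 497.43146909620793 323.4390002194121 204.7217478187063
[[-9.0000e-04 -1.0000e+00  9.5000e-03 -4.2500e-02]
 [-9.8030e-01 -1.0000e-03 -1.9780e-01  4.6510e-01]
 [ 1.9780e-01 -9.5000e-03 -9.8020e-01  1.0525e+00]
 [ 0.0000e+00  0.0000e+00  0.0000e+00  1.0000e+00]]
{'time': 0.1, 'q': array([-6.93280431e+01,  5.00595836e+00,  1.00375758e+01,  9.50996655e+01,
        6.74962865e-04,  8.99979178e+01]), 'qd': array([-0.05725498, -0.10466171,  0.04324064,  0.05462588,  0.09175419,
       -0.05895899]), 'joint_efforts': array([ 8.55846133e-05, -5.21559155e+01,  4.65654802e+01,  1.59850053e-02,
       -3.37974973e-05,  2.92357562e-06]), 'ee_pos': array([ 0.19415644, -0.51457793,  0.40406024]), 'tcp_rot': array([-1.79931952e+02, -6.77435392e-04,  2.06740383e+01]), 'wrist_force': array([-0.56314308, -0.50185746,  0.45291677]), 'torque': array([ 0.02184604, -0.10165631,  0.00695823]), 'grasp_force': 0.0, 'opening': 0.08497464310795126}
```

View pics/scene0.png

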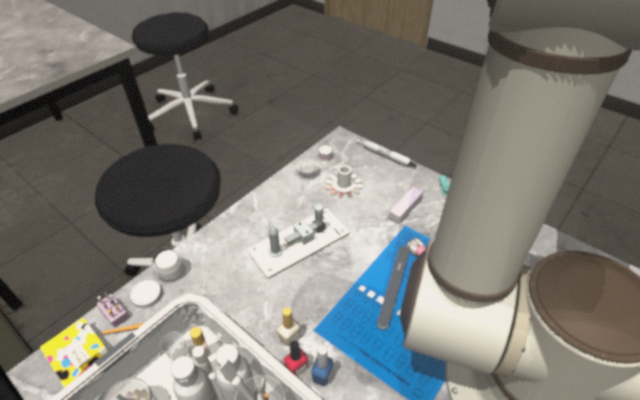

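View pics/top0.png

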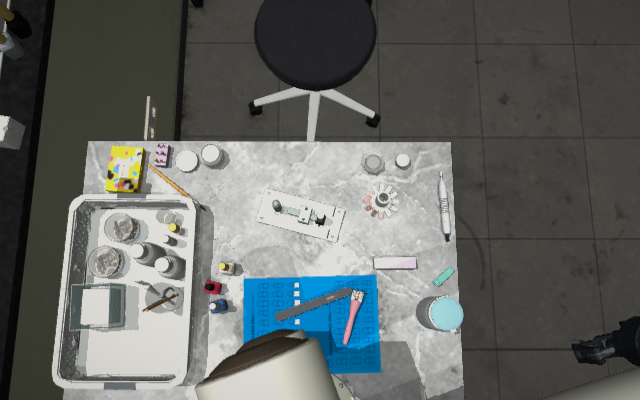

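```bash
python3 - <<'E'
import cv2,numpy as np
t=cv2.imread("pics/top0.png");s=cv2.imread("pics/scene0.png")
a=cv2.resize(t[170:255,245:415],None,fx=4.7,fy=4.7,interpolation=cv2.INTER_CUBIC)[:399]
cv2.imwrite("pics/c0.png",a[:, :799])
b=cv2.resize(s[150:280,240:370],(590,590),interpolation=cv2.INTER_CUBIC)
cv2.imwrite("pics/c1.png",b)
E
```

```text
(no output)
```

View pics/c0.png

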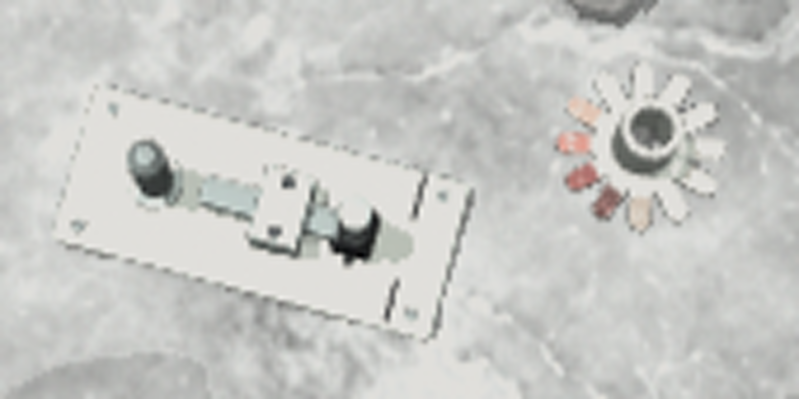

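View pics/c1.png

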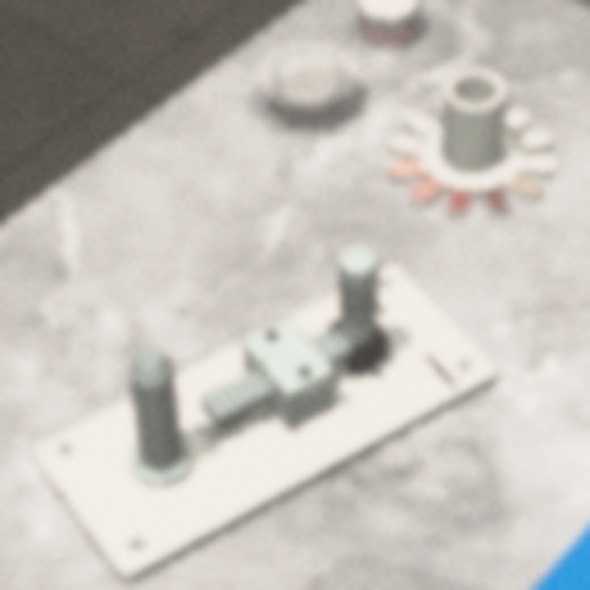

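Post is at the left end (crop 148,153), grip at (357,213), line at right (425,185 to 390,300), wheel hub top at (652,130). The bolt is drawn to the right, towards −y.

```bash
cat > h.py <<'E'
import numpy as np
from workcell import get_calibration
C={n:get_calibration(n) for n in("scene","top")}
def ray(n,p):
    c=C[n];V=np.array(c["view"]);R=V[:3,:3]
    return -R.T@V[:3,3],R.T@np.array([(p[0]-c["cx"])/c["fx"],(p[1]-c["cy"])/c["fy"],1])
def plane(n,p,z):
    o,d=ray(n,p);return o+d*(z-o[2])/d[2]
def proj(n,X):
    c=C[n];V=np.array(c["view"]);x=V[:3,:3]@X+V[:3,3]
    return np.array([c["fx"]*x[0]/x[2]+c["cx"],c["fy"]*x[1]/x[2]+c["cy"]])
E
python3 - <<'E'
from h import *
import cv2
T=lambda u,v:((u+.5)/4.7-.5+245,(v+.5)/4.7-.5+170)
S=lambda u,v:((u+.5)/4.538-.5+240,(v+.5)/4.538-.5+150)
np.set_printoptions(precision=4,suppress=True)
k=[plane("top",T(*p),.010) for p in((97,85),(473,185),(434,340),(57,240))]
k=np.array(k);print(k)
ctr=k.mean(0);d=(k[1]+k[2]-k[0]-k[3]);L=np.linalg.norm(d)/2;d/=np.linalg.norm(d)
print("L,W",L,np.linalg.norm(k[0]+k[1]-k[2]-k[3])/2,"dir",d,np.degrees(np.arctan2(d[1],d[0])),"post from plate",ctr-d*.053)
ks=np.array([plane("scene",S(*p),.010) for p in((36,450),(390,265),(497,375),(128,578))]);c2=ks.mean(0);d2=ks[1]+ks[2]-ks[0]-ks[3]
print("scene L",np.linalg.norm(d2)/2,"yaw",np.degrees(np.arctan2(d2[1],d2[0])),"post",c2-d2/np.linalg.norm(d2)*.053)
for nm,a,b,z in(("post",(148,152),(151,357),.076),("peg",(357,211),(359,256),.073),("hub",(652,130),(476,92),.046)):
    print(nm,plane("top",T(*a),z),plane("scene",S(*b),z))
# petal disc
import itertools
t=cv2.imread("pics/top0.png")
print("petals",plane("top",T(639,147),.004))
print("line",plane("top",T(420,195),.01),plane("top",T(392,300),.01))
E
```

```text
[[ 0.5123  0.0908  0.01  ]
 [ 0.4627 -0.0926  0.01  ]
 [ 0.3871 -0.0732  0.01  ]
 [ 0.4355  0.1084  0.01  ]]
L,W 0.18900920482014674 0.07844540385237725 dir [-0.2594 -0.9658  0.    ] -105.03446499506161 post from plate [0.4631 0.0595 0.01  ]
scene L 0.18491072306390965 yaw -104.80486561870312 post [0.4598 0.0623 0.01  ]
post [0.4652 0.0595 0.076 ] [0.4624 0.0595 0.076 ]
peg [ 0.4384 -0.0361  0.073 ] [ 0.4367 -0.0378  0.073 ]
hub [ 0.4823 -0.1755  0.046 ] [ 0.4801 -0.1754  0.046 ]
petals [ 0.4829 -0.1745  0.004 ]
line [ 0.4577 -0.0669  0.01  ] [ 0.4064 -0.0531  0.01  ]
```

Emit:
{"method": "carry_out", "body": {
  "targets": "0.6 -0.34 0 0 0 0 1;0.6 -0.34 0 0 0 0 1;0.6 -0.34 0 0 0 0 1;0.6 -0.34 0 0 0 0 1;0.6 -0.34 0 0 0 0 1;0.6 -0.34 0 0 0 0 1;0.6 -0.34 0 0 0 0 1;0.6 -0.34 0 0 0 0 1",
  "newtons": 40
}}

```text
time: 0.77
ee_pos: [0.336, -0.3438, 0.4044]
tcp_rot: [-180.0, 0.0, 20.7]
wrist_force: [0.4, -1.4, 0.0]
opening: 0.0856
grasp_force: 0.0
```

Emit:
{"method": "carry_out", "body": {
  "targets": "0.6 -0.34 0.3 0 0 0 1;0.6 -0.34 0.3 0 0 0 1;0.6 -0.34 0.3 0 0 0 1;0.6 -0.34 0.3 0 0 0 1;0.6 -0.34 0.3 0 0 0 1;0.6 -0.34 0.3 0 0 0 1;0.6 -0.34 0.3 0 0 0 1;0 0 0 0 0 0 1"
}}

```text
time: 1.43
ee_pos: [0.4606, -0.1937, 0.3178]
tcp_rot: [-179.8, 0.1, 20.8]
wrist_force: [-0.9, -0.0, -1.0]
opening: 0.0851
grasp_force: 0.0
```

Emit:
{"method": "carry_out", "body": {
  "targets": "0.22 -0.08 0.2 0 0 0 1;0.22 -0.08 0.2 0 0 0 1;0.21 -0.08 0.2 0 0 0 1;0 0 0.2 0 0 0 1;0 0 0.2 0 0 0 1;0 0 0.2 0 0 0 1;0 0 0 0 0 0 1;0 0 0 0 0 0 1"
}}

```text
time: 2.1
ee_pos: [0.4795, -0.1788, 0.2723]
tcp_rot: [-180.0, 0.0, 20.6]
wrist_force: [0.5, -0.1, -0.1]
opening: 0.0854
grasp_force: 0.0
```

```bash
python3 - <<'E'
from workcell import monitor,camera
import cv2
a=camera("top");o=monitor.get_obs();print(o['ee_pos'],o['tcp_rot'])
s=camera("scene");print(monitor.get_obs()['ee_pos'])
cv2.imwrite("pics/t1.png",a[...,::-1]);cv2.imwrite("pics/s1.png",s[...,::-1])
import numpy as np
A=cv2.resize(a[120:260,320:460,::-1],(400,400),interpolation=3);B=cv2.resize(s[100:240,280:420,::-1],(400,400),interpolation=3)
cv2.imwrite("pics/v1.png",np.hstack([A,B]))
E
```

```text
[ 0.47968045 -0.1787837   0.27280382] [ 1.79997172e+02 -2.02491574e-03  2.06369007e+01]
[ 0.47980228 -0.17876258  0.27313466]
```

View pics/v1.png

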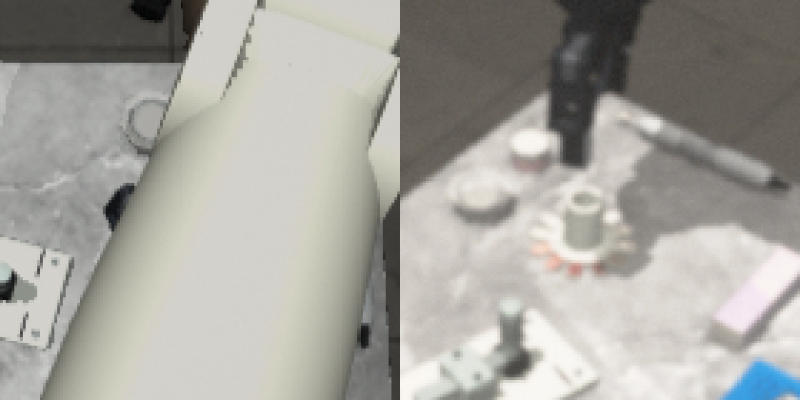

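The left view has the arm hiding the wheel; the right one shows the open fingers above it, clear of dish and pot. Descending with a small correction.

Emit:
{"method": "carry_out", "body": {
  "targets": "0.07 -0.06 0.27 0 0 0 1;0 0 0.3 0 0 0 1;0 0 0.3 0 0 0 1;0 0 0.3 0 0 0 1;0 0 0.3 0 0 0 1;0 0 0.3 0 0 0 1;0 0 0.3 0 0 0 1;0 0 0.05 0 0 0 1"
}}

```text
time: 2.87
ee_pos: [0.481, -0.175, 0.1851]
tcp_rot: [-179.9, 0.1, 20.7]
wrist_force: [0.4, 0.7, 0.2]
opening: 0.0853
grasp_force: 0.0
```

Emit:
{"method": "carry_out", "body": {
  "targets": "0 0 0 0 0 0 0;0 0 0 0 0 0 -0.3;0 0 0 0 0 0 -0.6;0 0 0 0 0 0 -1;0 0 0 0 0 0 -1;0 0 0 0 0 0 -1;0 0 0 0 0 0 -1;0 0 0 0 0 0 -1"
}}

```text
time: 3.53
ee_pos: [0.482, -0.1754, 0.1888]
tcp_rot: [179.9, -0.1, 20.7]
wrist_force: [-0.8, -0.9, 6.1]
opening: 0.0289
grasp_force: 39.8
```

Emit:
{"method": "carry_out", "body": {
  "targets": "0 0 -0.2 0 0 0 -1;0 0 -0.4 0 0 0 -1;0 0 -0.5 0 0 0 -1;0 0 -0.5 0 0 0 -1;0 0 -0.5 0 0 0 -1;0 0 -0.4 0 0 0 -1;0 0 0 0 0 0 -1;0 0 0 0 0 0 -1"
}}

```text
time: 4.2
ee_pos: [0.4818, -0.1753, 0.2885]
tcp_rot: [180.0, -0.1, 20.7]
wrist_force: [0.3, -0.3, -2.1]
opening: 0.0288
grasp_force: 39.6
```

```bash
python3 - <<'E'
from workcell import monitor,camera
import cv2,numpy as np
s=camera("scene");o=monitor.get_obs();print(o['ee_pos'],o['tcp_rot'],o['wrist_force'],o['opening'],o['grasp_force'])
cv2.imwrite("pics/s2.png",s[...,::-1])
cv2.imwrite("pics/v2.png",cv2.resize(s[60:240,270:430,::-1],None,fx=3.3,fy=3.3,interpolation=3))
E
```

```text
[ 0.48157282 -0.17521207  0.28731456] [-1.79979479e+02  2.00966930e-02  2.06707592e+01] [-0.3482309   0.65700005 -1.02908481] 0.028476970473626472 39.62939042598009
```

View pics/v2.png

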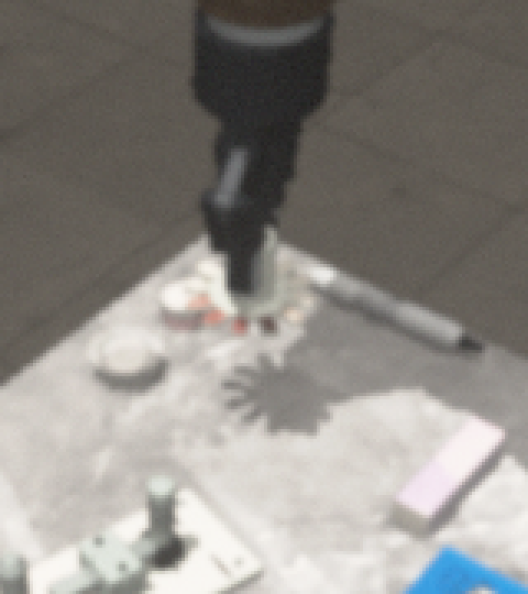

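The wheel is held level between the fingers, its shadow clear of the dish and pot. Moving over the post.

Emit:
{"method": "carry_out", "body": {
  "targets": "0.08 -0.25 0 0 0 0 -1;0.14 -0.5 0 0 0 0 -1;0.14 -0.5 0 0 0 0 -1;0.14 -0.5 0 0 0 0 -1;0.14 -0.5 0 0 0 0 -1;0.14 -0.5 0 0 0 0 -1;0.14 -0.5 0 0 0 0 -1;0.14 -0.5 0 0 0 0 -1"
}}

```text
time: 4.92
ee_pos: [0.4677, -0.0184, 0.2865]
tcp_rot: [-179.9, 0.1, 20.7]
wrist_force: [0.4, 0.4, -1.6]
opening: 0.029
grasp_force: 39.7
```

Emit:
{"method": "carry_out", "body": {
  "targets": "0.14 -0.5 0 0 0 0 -1;0.14 -0.5 0 0 0 0 -1;0.14 -0.5 0 0 0 0 -1;0.13 -0.3 0 0 0 0 -1;0.06 -0.1 0 0 0 0 -1;0 0 0 0 0 0 -1;0 0 0 0 0 0 -1;0 0 0 0 0 0 -1"
}}

```text
time: 5.58
ee_pos: [0.4643, 0.0593, 0.2875]
tcp_rot: [180.0, 0.0, 20.6]
wrist_force: [-0.4, -0.4, -1.1]
opening: 0.0287
grasp_force: 39.7
```

```bash
python3 - <<'E'
from workcell import monitor,camera
import cv2,numpy as np
P=[]
s=camera("scene")
for i in range(4):
    camera("top");P.append(monitor.get_obs()['ee_pos'])
o=monitor.get_obs();print(np.mean(P,0),o['tcp_rot'],o['wrist_force'],o['opening'],o['grasp_force'])
cv2.imwrite("pics/s3.png",s[...,::-1])
cv2.imwrite("pics/v3.png",cv2.resize(s[120:280,210:350,::-1],None,fx=3.7,fy=3.7,interpolation=3))
E
```

```text
[0.46440773 0.05919245 0.28781614] [1.79998368e+02 2.91398424e-03 2.06221558e+01] [ 0.4300597  -0.28174104 -1.40131692] 0.028641917159812496 39.68599230051041
```

View pics/v3.png

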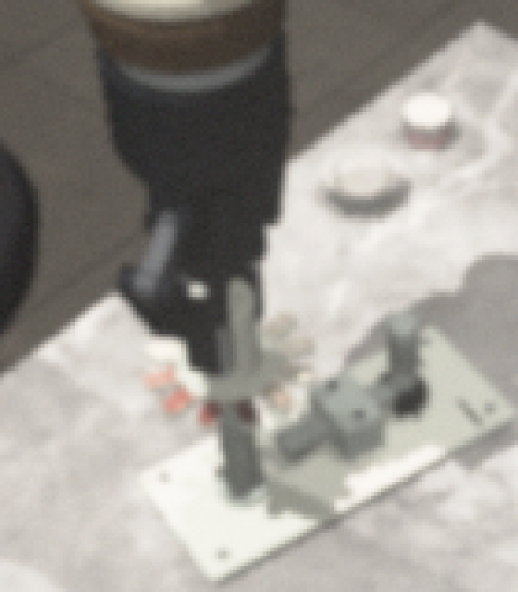

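The wheel appears centred over the post (post foot at crop 242,490, hub just above). Lowering over the tip.

Emit:
{"method": "carry_out", "body": {
  "targets": "0 0 0.15 0 0 0 -1;0 0 0.15 0 0 0 -1;0 0 0.15 0 0 0 -1;0 0 0.15 0 0 0 -1;0 0 0.15 0 0 0 -1;0 0 0.1 0 0 0 -1;0 0 0 0 0 0 -1;0 0 0 0 0 0 -1"
}}

```text
time: 6.5
ee_pos: [0.4639, 0.0601, 0.2529]
tcp_rot: [-179.9, 0.1, 20.7]
wrist_force: [-3.5, 4.3, -3.6]
opening: 0.0288
grasp_force: 39.7
```

Emit:
{"method": "carry_out", "body": {
  "targets": "-0.01 -0.03 0 0 0 0 -1;0 0 0 0 0 0 -1;0 0 0.1 0 0 0 -1;0 0 0.1 0 0 0 -1;0 0 0.1 0 0 0 -1;0 0 0.1 0 0 0 -1;0 0 0 0 0 0 -1;0 0 0 0 0 0 -1"
}}

```text
time: 7.17
ee_pos: [0.4635, 0.0607, 0.2374]
tcp_rot: [180.0, 0.0, 20.7]
wrist_force: [-0.7, 0.9, -2.4]
opening: 0.029
grasp_force: 39.9
```

Emit:
{"method": "carry_out", "body": {
  "targets": "0 0 0.1 0 0 0 -1;0 0 0.1 0 0 0 -1;0 0 0.1 0 0 0 -1;0 0 0.1 0 0 0 -1;0 0 0.03 0 0 0 -1;0 0 0 0 0 0 -1;0 0 0 0 0 0 -1;0 0 0 0 0 0 -1"
}}

```text
time: 7.83
ee_pos: [0.4635, 0.0607, 0.2205]
tcp_rot: [-180.0, 0.0, 20.7]
wrist_force: [-3.3, 0.8, -2.9]
opening: 0.0286
grasp_force: 39.9
```

Emit:
{"method": "carry_out", "body": {
  "targets": "0 0 0 0 0 0 -0.2;0 0 0 0 0 0 0;0 0 0 0 0 0 0.15;0 0 0 0 0 0 0.15;0 0 0 0 0 0 0.15;0 0 0 0 0 0 0.15;0 0 0 0 0 0 0.15;0 0 0 0 0 0 0.15"
}}

```text
time: 8.5
ee_pos: [0.4636, 0.0608, 0.2207]
tcp_rot: [180.0, -0.0, 20.7]
wrist_force: [0.3, 0.5, 0.1]
opening: 0.0491
grasp_force: 0.0
```

Emit:
{"method": "carry_out", "body": {
  "targets": "0 0 -0.1 0 0 0 0.15;0 0 -0.3 0 0 0 0.15;0 0 -0.4 0 0 0 0.15;0 0 -0.5 0 0 0 0.15;0 0 -0.5 0 0 0 0.15;0 0 -0.5 0 0 0 0.15;0 0 -0.5 0 0 0 0.15;0 0 0 0 0 0 0.15"
}}

```text
time: 9.17
ee_pos: [0.464, 0.0608, 0.3378]
tcp_rot: [179.9, -0.3, 20.7]
wrist_force: [0.6, 0.8, 1.3]
opening: 0.0493
grasp_force: 0.0
```

```bash
python3 - <<'E'
from workcell import monitor,camera
import cv2,numpy as np
s=camera("scene");o=monitor.get_obs()
print(o['ee_pos'],o['tcp_rot'],o['wrist_force'],o['opening'],o['grasp_force'])
cv2.imwrite("pics/s4.png",s[...,::-1])
cv2.imwrite("pics/v4.png",cv2.resize(s[120:280,210:350,::-1],None,fx=3.7,fy=3.7,interpolation=3))
E
```

```text
[0.46395917 0.06083156 0.33567734] [179.9406234   -0.24374001  20.67597455] [-0.25620996 -0.53018867 -0.30689433] 0.049071519128754446 0.0
```

View pics/v4.png

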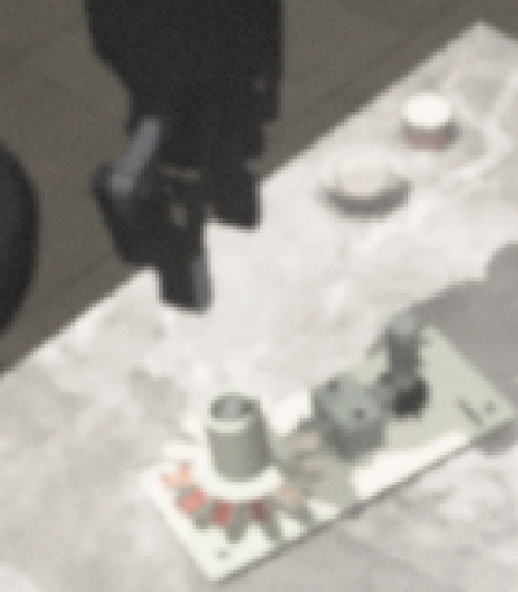

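The wheel sits upright on the post, on the bolt nose, fingers clear. Next: over to the grip, turning to yaw 75° so that the fingers close across the bolt.

Emit:
{"method": "carry_out", "body": {
  "targets": "-0.25 0.34 0 0 0 0 0.15;-0.25 0.34 0 0 0 0 0.15;-0.25 0.34 0 0 0 0 0.15;-0.25 0.34 0 0 0 0 0.15;-0.25 0.34 0 0 0 0 0.15;-0.22 0.33 0 0 0 0 0.15;0 0 0 0 0 -0.95 0.15;0 0 0 0 0 -0.95 0.15"
}}

```text
time: 9.88
ee_pos: [0.4368, -0.0367, 0.3324]
tcp_rot: [-180.0, 0.0, 31.7]
wrist_force: [-0.2, -0.1, -0.5]
opening: 0.0491
grasp_force: 0.0
```

Emit:
{"method": "carry_out", "body": {
  "targets": "0 0 0 0 0 -0.95 0.15;0 0 0 0 0 -0.95 0.15;0 0 0 0 0 -0.95 0.15;0 0 0 0 0 -0.95 0.15;0 0 0 0 0 -0.95 0.15;0 0 0 0 0 -0.95 0.15;0 0 0 0 0 -0.95 0.15;0 0 0 0 0 -0.93 0.15"
}}

```text
time: 10.55
ee_pos: [0.437, -0.0359, 0.3323]
tcp_rot: [-180.0, 0.0, 75.3]
wrist_force: [-0.4, -0.8, 0.1]
opening: 0.0488
grasp_force: 0.0
```

Emit:
{"method": "carry_out", "body": {
  "targets": "0 0 0 0 0 0 0.15;0 0 0 0 0 0 0.15;0 0 0 0 0 0 0.15;0 0 0 0 0 0 0.15;0 0 0 0 0 0 0.15;0 0 0 0 0 0 0.15;0 0 0 0 0 0 0.15;0 0 0 0 0 0 0.15"
}}

```text
time: 11.22
ee_pos: [0.4372, -0.036, 0.3327]
tcp_rot: [-180.0, 0.0, 75.0]
wrist_force: [-0.4, -0.9, 0.6]
opening: 0.049
grasp_force: 0.0
```

```bash
python3 - <<'E'
from workcell import monitor,camera
import cv2,numpy as np
s=camera("scene");o=monitor.get_obs();a=camera("top");
print(o['ee_pos'],monitor.get_obs()['ee_pos'],o['tcp_rot'],o['q'])
cv2.imwrite("pics/s5.png",s[...,::-1])
E
```

```text
[ 0.43724793 -0.03596028  0.3327207 ] [ 0.43725239 -0.03595917  0.33269291] [1.79997753e+02 1.12134406e-03 7.49722806e+01] [-4.70117371e+00 -1.11280126e+01 -1.32991943e+01  8.78268088e+01
 -1.50595744e-03  1.00326546e+02]
```

Emit:
{"method": "carry_out", "body": {
  "targets": "0 0 0.3 0 0 0 0.15;0 0 0.3 0 0 0 0.15;0 0 0.3 0 0 0 0.15;0 0 0.3 0 0 0 0.15;0 0 0.3 0 0 0 0.15;0 0 0.3 0 0 0 0.15;0 0 0.3 0 0 0 0.15;0 0 0.1 0 0 0 0.15"
}}

```text
time: 11.98
ee_pos: [0.4367, -0.0359, 0.2423]
tcp_rot: [-179.9, 0.0, 75.0]
wrist_force: [-0.2, 0.7, -0.4]
opening: 0.0491
grasp_force: 0.0
```

Emit:
{"method": "carry_out", "body": {
  "targets": "0 0 0.2 0 0 0 0.15;0 0 0.2 0 0 0 0.15;0 0 0.2 0 0 0 0.15;0 0 0.2 0 0 0 0.15;0 0 0.08 0 0 0 0.15;0 0 0 0 0 0 0.15;0 0 0 0 0 0 0.15;0 0 0 0 0 0 0.15"
}}

```text
time: 12.65
ee_pos: [0.4374, -0.036, 0.2099]
tcp_rot: [180.0, -0.0, 75.0]
wrist_force: [0.7, -0.4, 0.4]
opening: 0.0493
grasp_force: 0.0
```

Emit:
{"method": "carry_out", "body": {
  "targets": "0 0 0 0 0 0 -0.2;0 0 0 0 0 0 -0.4;0 0 0 0 0 0 -0.7;0 0 0 0 0 0 -1;0 0 0 0 0 0 -1;0 0 0 0 0 0 -1;0 0 0 0 0 0 -1;0 0 0 0 0 0 -1",
  "newtons": 60
}}

```text
time: 13.32
ee_pos: [0.4365, -0.0358, 0.2099]
tcp_rot: [-179.9, -0.0, 75.0]
wrist_force: [-8.4, 1.7, 8.1]
opening: 0.0146
grasp_force: 58.7
```

```bash
python3 - <<'E'
from workcell import monitor,camera
import cv2,numpy as np
s=camera("scene");o=monitor.get_obs()
print(o['ee_pos'],o['tcp_rot'],o['wrist_force'],o['opening'],o['grasp_force'])
cv2.imwrite("pics/s6.png",s[...,::-1])
cv2.imwrite("pics/v6.png",cv2.resize(s[140:280,240:380,::-1],None,fx=4,fy=4,interpolation=3))
E
```

```text
[ 0.43652007 -0.03578419  0.20992164] [-1.79888280e+02 -4.93444144e-03  7.49960876e+01] [-7.97774953  1.67521599  8.16207025] 0.014529708273831123 58.74041143571958
```

View pics/v6.png

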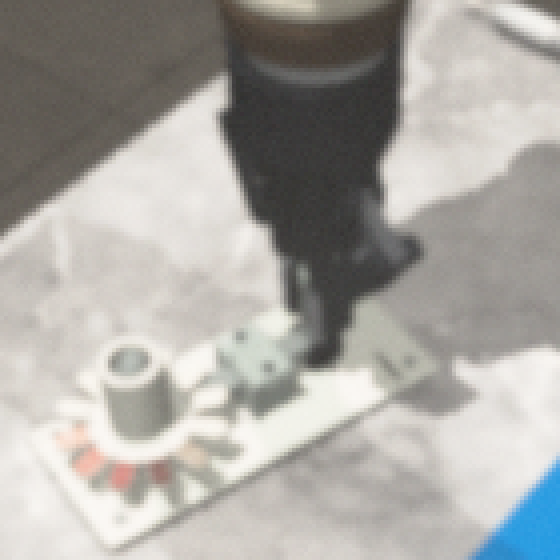

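The fingers hold the grip (crop 325,330); the wheel still rests on the nose. Relieve the sideways load and draw.

Emit:
{"method": "carry_out", "body": {
  "targets": "0 -0.02 -0.02 0 0 0 -1;-0.05 0 0 0 0 0 -1;-0.1 0 0 0 0 0 -1;-0.1 0 0 0 0 0 -1;-0.1 0 0 0 0 0 -1;-0.1 0 0 0 0 0 -1;-0.1 0 0 0 0 0 -1;-0.08 0 0 0 0 0 -1"
}}

```text
time: 14.03
ee_pos: [0.4297, -0.0599, 0.21]
tcp_rot: [-179.9, -0.1, 75.0]
wrist_force: [-0.5, 7.6, -1.6]
opening: 0.0141
grasp_force: 59.6
```

Emit:
{"method": "carry_out", "body": {
  "targets": "0 0 0 0 0 0 -1;0 0 0 0 0 0 -1;0 0 0 0 0 0 -1;0 0 0 0 0 0 -1;0 0 0 0 0 0 -1;0 0 0 0 0 0 -1;0 0 0 0 0 0 -1;0 0 0 0 0 0 -1"
}}

```text
time: 14.7
ee_pos: [0.4298, -0.0597, 0.21]
tcp_rot: [-179.9, -0.1, 75.0]
wrist_force: [-0.6, 6.1, -1.8]
opening: 0.0143
grasp_force: 59.6
```

```bash
python3 - <<'E'
from workcell import monitor,camera
import cv2,numpy as np
s=camera("scene");a=camera("top");o=monitor.get_obs()
print(o['ee_pos'],o['tcp_rot'],o['wrist_force'],o['opening'],o['grasp_force'])
d=np.array([-.2594,-.9658]);print("dist from post",(o['ee_pos'][:2]-[.4636,.0607])@d, "from grip",(o['ee_pos'][:2]-[.4372,-.0360])@d,"force along",o['wrist_force'][:2]@d)
cv2.imwrite("pics/s7.png",s[...,::-1])
A=cv2.resize(s[150:285,235:370,::-1],(540,540),interpolation=3)
cv2.imwrite("pics/v7.png",A)
E
```

```text
[ 0.42977984 -0.05971044  0.21003542] [-1.79940573e+02 -9.87235911e-02  7.50232852e+01] [-1.16412603  6.57662114 -1.44298746] 0.014638801012325809 59.568837562110275
dist from post 0.12506535291595278 from grip 0.02482433291595279 force along -6.049726408560136
```

View pics/v7.png

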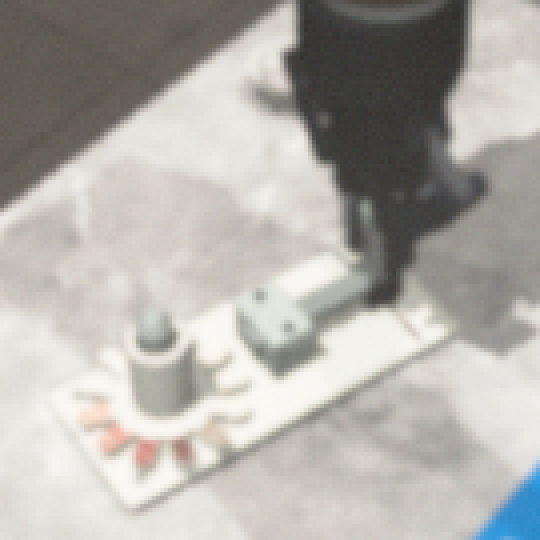

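The wheel has dropped: the post tip stands out of the hub (crop 151,315 above rim centre ~160,352), and the petals are flat beside the guide. I'll check the rim height and line position numerically.

```bash
python3 - <<'E'
from h import *
P=np.array([.4636,.0607,0]);d=np.array([-.2594,-.9658,0]);n=np.array([.9658,-.2594,0])
f=lambda X:np.round((proj("scene",X)-[235,150]+.5)*4-.5)
for z in(.076,.060,.075):print(z,f(P+[0,0,z]))
print("petal-side foot centre home/nose",f(P+[0,0,.014]),f(P+[0,0,.029]))
print("line ends",f(P+.125*d+.03*n+[0,0,.01]),f(P+.125*d-.03*n+[0,0,.01]),"carriage near top corners at 115,135mm",f(P+.115*d-.011*n+[0,0,.029]),f(P+.135*d-.011*n+[0,0,.029]), f(P+.115*d-.011*n+[0,0,.012]),f(P+.135*d-.011*n+[0,0,.012]))
E
```

```text
0.076 [149. 315.]
0.06 [152. 338.]
0.075 [149. 316.]
petal-side foot centre home/nose [160. 401.] [157. 381.]
line ends [339. 258.] [409. 331.] carriage near top corners at 115,135mm [371. 290.] [404. 273.] [370. 313.] [403. 296.]
```

```bash
python3 - <<'E'
import cv2
for nm in("s7","s4"):
    g=cv2.cvtColor(cv2.imread(f"pics/{nm}.png"),cv2.COLOR_BGR2GRAY);print(nm)
    print("     ",*[f"{c:3d}" for c in range(260,290)])
    for r in range(224,260,1):print(r,":",*[f"{v:3d}" for v in g[r,260:290]])
E
```

```text
s7
      260 261 262 263 264 265 266 267 268 269 270 271 272 273 274 275 276 277 278 279 280 281 282 283 284 285 286 287 288 289
224 : 212 215 215 218 218 218 215 209 204 193 196 198 204 210 216 217 216 213 214 216 215 216 214 210 208 208 205 206 205 206
225 : 213 212 215 215 216 214 211 201 199 194 194 196 202 209 211 214 215 213 218 218 218 219 215 214 209 207 203 206 210 215
226 : 208 209 209 212 212 209 205 198 193 190 191 198 203 205 208 210 211 215 218 219 220 220 218 216 211 206 208 212 219 225
227 : 209 209 212 213 212 208 203 195 194 191 195 202 205 207 208 204 204 213 217 220 221 219 217 215 209 209 219 226 233 240
228 : 209 210 213 213 211 207 204 201 193 190 196 204 212 211 205 195 191 200 214 221 218 217 217 216 216 224 231 239 243 245
229 : 210 214 216 217 215 211 208 203 198 191 196 207 213 211 205 187 176 191 214 224 220 218 219 224 231 238 243 245 247 247
230 : 213 214 217 217 215 213 214 211 204 194 195 204 212 208 196 180 169 184 217 229 230 227 232 238 242 245 247 247 247 247
231 : 211 215 216 218 215 215 218 222 214 196 189 202 205 201 191 178 167 173 203 228 235
[... 7529 characters left out ...]
32 234 232 228 226 220 212 200 187 173 169 173 181 188 194 192 186 184
255 : 178 178 176 175 173 176 182 173 164 172 184 192 200 208 200 194 187 176 159 150 145 149 152 156 167 178 185 190 186 178
256 : 181 179 179 176 170 171 169 161 147 148 147 157 166 171 164 158 151 143 128 121 122 141 150 152 157 163 172 179 181 177
257 : 180 175 175 174 173 171 163 149 142 137 136 147 156 159 154 144 143 140 126 119 122 135 146 152 158 167 171 170 171 168
258 : 189 177 172 169 170 165 157 147 141 137 140 147 157 158 150 148 148 146 132 120 119 126 139 152 172 189 187 179 165 158
259 : 210 192 178 164 161 159 154 149 145 140 145 151 157 155 149 149 154 148 135 125 118 127 136 151 175 195 206 198 184 168
```

The rim moved down 4.9 px, and 5.0 px is expected for 15 mm, so the wheel is fully home. The grip was drawn 24.8 mm, and the spring force of about 6 N fits that. Handing in.

```bash
python3 -c "
from workcell import bot
print(bot.job_done())"
```

```text
the job is handed in; nothing more can be done
None
```

The wheel is fully home on the post's shoulder, the fingers still hold the grip at the line (drawn 24.8 mm by the arm's position), and the job is handed in; the verdict was not shown.

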